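# Sieve the mixed hardware and put both sizes in their bins

### The job

Pick up the sieve of mixed hardware by its orange handle and, keeping it level, shake it side to side over the blue bin until all five brass spacers have dropped through while the three big nuts stay in it. Then tip the nuts out over the open nose into the red bin and set the empty sieve back down, level, in the middle of its black stand without dropping it; do not knock the other things on the bench about.

Things in the scene. Friction and masses are not known exactly. Their poses are not given: they have to be found in the camera images.
- sieve: loose slotted hand sieve, 152 mm long (x) by 121 mm wide (y), about 0.36 kg, bare metal with an orange handle. Origin: underside, directly below the middle of the handle; z up. Walls 36 mm high at both sides (y +-59 mm) and at the back (x +67 mm); open nose at -x, which faces roughly the robot at the start
- sieve_screen (a point): centre of the sieve's flat floor, 7 mm towards +x from the handle, 4 mm above the underside. Four smooth bars along the sieve's x, 119 mm long, with three 17 mm slots between (centres at y -35, 0, +35 mm): shaking along y brings small parts over the slots. Parts slide on it beyond about 12 degrees of tilt (10 to 15) or 2 m/s2 of shaking
- sieve_grip (a point): middle of the sieve's orange handle, 78 mm above the sieve's underside: a straight bar along the sieve's y, 14 mm thick (x), 20 mm high, 129 mm long, on a post at each end (y +-62 mm); free space on both sides of it (parts in the sieve reach up to 38 mm above the underside)
- sieve_nose (a point): middle of the sieve's open pouring edge, 82 mm from the handle towards the sieve's -x, 12 mm above its underside. The floor's last 29 mm ramp up to it by 15 degrees, so nuts slide out only when the nose is tipped down about 30 degrees or more; 40 to 45 is sure
- stand: fixed black rubber pad, 200 mm (x) by 160 mm (y), 20 mm high, on which the sieve stands; origin at the centre of its underside
- blue_bin: fixed blue open bin for the spacers, 200 mm (x) by 210 mm (y), 55 mm high, walls and floor 4 to 5 mm; origin at the centre of its underside
- red_bin: fixed red open bin for the nuts, same size as the blue one; origin at the centre of its underside
- spacer1: one of five loose brass spacers, plain cylinder 12 mm across, 10 mm high, 11 g, in the sieve at the start; falls through the slots whichever way it lies; origin at the centre of one end face
- spacer2: one of five loose brass spacers, plain cylinder 12 mm across, 10 mm high, 11 g, in the sieve at the start; falls through the slots whichever way it lies; origin at the centre of one end face
- spacer3: one of five loose brass spacers, plain cylinder 12 mm across, 10 mm high, 11 g, in the sieve at the start; falls through the slots whichever way it lies; origin at the centre of one end face
- spacer4: one of five loose brass spacers, plain cylinder 12 mm across, 10 mm high, 11 g, in the sieve at the start; falls through the slots whichever way it lies; origin at the centre of one end face
- spacer5: one of five loose brass spacers, plain cylinder 12 mm across, 10 mm high, 11 g, in the sieve at the start; falls through the slots whichever way it lies; origin at the centre of one end face
- nut1: one of three loose dark steel cap nuts, hexagon 36 mm across flats and 20 mm high with a dome to 34 mm, about 100 g, in the sieve at the start; too large for the slots; origin at the centre of its flat underside
- nut2: one of three loose dark steel cap nuts, hexagon 36 mm across flats and 20 mm high with a dome to 34 mm, about 100 g, in the sieve at the start; too large for the slots; origin at the centre of its flat underside
- nut3: one of three loose dark steel cap nuts, hexagon 36 mm across flats and 20 mm high with a dome to 34 mm, about 100 g, in the sieve at the start; too large for the slots; origin at the centre of its flat underside
Things that resemble listed ones, but are neither listed nor needed, are in the scene too. What is shaped like the nut1 but pink or turquoise is not meant.

How it is judged (in metres and radians):
On the way, in this order (a step that is already met when the one before it is completed fails the run):
1. all five spacers lie in the blue bin while all three nuts are still in the lifted sieve (x of spacer1 in the frame of blue_bin between -0.1 and 0.1 m and y of spacer1 in the frame of blue_bin between -0.105 and 0.105 m and z of spacer1 in the frame of blue_bin between -0.005 and 0.05 m and x of spacer2 in the frame of blue_bin between -0.1 and 0.1 m and y of spacer2 in the frame of blue_bin between -0.105 and 0.105 m and z of spacer2 in the frame of blue_bin between -0.005 and 0.05 m and x of spacer3 in the frame of blue_bin between -0.1 and 0.1 m and y of spacer3 in the frame of blue_bin between -0.105 and 0.105 m and z of spacer3 in the frame of blue_bin between -0.005 and 0.05 m and x of spacer4 in the frame of blue_bin between -0.1 and 0.1 m and y of spacer4 in the frame of blue_bin between -0.105 and 0.105 m and z of spacer4 in the frame of blue_bin between -0.005 and 0.05 m and x of spacer5 in the frame of blue_bin between -0.1 and 0.1 m and y of spacer5 in the frame of blue_bin between -0.105 and 0.105 m and z of spacer5 in the frame of blue_bin between -0.005 and 0.05 m and x of nut1 in the frame of sieve between -0.09 and 0.075 m and y of nut1 in the frame of sieve between -0.065 and 0.065 m and z of nut1 in the frame of sieve between -0.002 and 0.06 m and x of nut2 in the frame of sieve between -0.09 and 0.075 m and y of nut2 in the frame of sieve between -0.065 and 0.065 m and z of nut2 in the frame of sieve between -0.002 and 0.06 m and x of nut3 in the frame of sieve between -0.09 and 0.075 m and y of nut3 in the frame of sieve between -0.065 and 0.065 m and z of nut3 in the frame of sieve between -0.002 and 0.06 m and height (world z) of sieve above 0.045 m), for 0.2 s.
2. all three nuts lie in the red bin and the spacers in the blue one (x of spacer1 in the frame of blue_bin between -0.1 and 0.1 m and y of spacer1 in the frame of blue_bin between -0.105 and 0.105 m and z of spacer1 in the frame of blue_bin between -0.005 and 0.05 m and x of spacer2 in the frame of blue_bin between -0.1 and 0.1 m and y of spacer2 in the frame of blue_bin between -0.105 and 0.105 m and z of spacer2 in the frame of blue_bin between -0.005 and 0.05 m and x of spacer3 in the frame of blue_bin between -0.1 and 0.1 m and y of spacer3 in the frame of blue_bin between -0.105 and 0.105 m and z of spacer3 in the frame of blue_bin between -0.005 and 0.05 m and x of spacer4 in the frame of blue_bin between -0.1 and 0.1 m and y of spacer4 in the frame of blue_bin between -0.105 and 0.105 m and z of spacer4 in the frame of blue_bin between -0.005 and 0.05 m and x of spacer5 in the frame of blue_bin between -0.1 and 0.1 m and y of spacer5 in the frame of blue_bin between -0.105 and 0.105 m and z of spacer5 in the frame of blue_bin between -0.005 and 0.05 m and x of nut1 in the frame of red_bin between -0.1 and 0.1 m and y of nut1 in the frame of red_bin between -0.105 and 0.105 m and z of nut1 in the frame of red_bin between -0.005 and 0.05 m and x of nut2 in the frame of red_bin between -0.1 and 0.1 m and y of nut2 in the frame of red_bin between -0.105 and 0.105 m and z of nut2 in the frame of red_bin between -0.005 and 0.05 m and x of nut3 in the frame of red_bin between -0.1 and 0.1 m and y of nut3 in the frame of red_bin between -0.105 and 0.105 m and z of nut3 in the frame of red_bin between -0.005 and 0.05 m), for 0.2 s.
At the end, for the whole second after the job is handed in: All five spacers lie in the blue bin, all three nuts in the red bin, and the sieve stands on its stand, level within 3 degrees, its origin within 30 mm of the stand's centre; everything is at rest (all of step 2 and horizontal distance between sieve and stand below 0.03 m and z of sieve in the frame of stand between 0.016 and 0.026 m and angle between sieve's own z axis and vertical below 0.06 rad and linear speed of each of spacer1, spacer2, spacer3, spacer4, spacer5, nut1, nut2, nut3, sieve below 0.02 m/s); the robot touches nothing.
It fails at once if the sieve tilted by more than about 14 degrees while a spacer is still in it (angle between sieve's own z axis and vertical above 0.25 rad and ((x of spacer1 in the frame of sieve between -0.09 and 0.075 m and y of spacer1 in the frame of sieve between -0.065 and 0.065 m and z of spacer1 in the frame of sieve between -0.002 and 0.06 m) or (x of spacer2 in the frame of sieve between -0.09 and 0.075 m and y of spacer2 in the frame of sieve between -0.065 and 0.065 m and z of spacer2 in the frame of sieve between -0.002 and 0.06 m) or (x of spacer3 in the frame of sieve between -0.09 and 0.075 m and y of spacer3 in the frame of sieve between -0.065 and 0.065 m and z of spacer3 in the frame of sieve between -0.002 and 0.06 m) or (x of spacer4 in the frame of sieve between -0.09 and 0.075 m and y of spacer4 in the frame of sieve between -0.065 and 0.065 m and z of spacer4 in the frame of sieve between -0.002 and 0.06 m) or (x of spacer5 in the frame of sieve between -0.09 and 0.075 m and y of spacer5 in the frame of sieve between -0.065 and 0.065 m and z of spacer5 in the frame of sieve between -0.002 and 0.06 m))).
It fails at once if a nut drops into the blue bin ((x of nut1 in the frame of blue_bin between -0.1 and 0.1 m and y of nut1 in the frame of blue_bin between -0.105 and 0.105 m and z of nut1 in the frame of blue_bin between -0.005 and 0.05 m) or (x of nut2 in the frame of blue_bin between -0.1 and 0.1 m and y of nut2 in the frame of blue_bin between -0.105 and 0.105 m and z of nut2 in the frame of blue_bin between -0.005 and 0.05 m) or (x of nut3 in the frame of blue_bin between -0.1 and 0.1 m and y of nut3 in the frame of blue_bin between -0.105 and 0.105 m and z of nut3 in the frame of blue_bin between -0.005 and 0.05 m)).
It fails at once if a spacer drops into the red bin ((x of spacer1 in the frame of red_bin between -0.1 and 0.1 m and y of spacer1 in the frame of red_bin between -0.105 and 0.105 m and z of spacer1 in the frame of red_bin between -0.005 and 0.05 m) or (x of spacer2 in the frame of red_bin between -0.1 and 0.1 m and y of spacer2 in the frame of red_bin between -0.105 and 0.105 m and z of spacer2 in the frame of red_bin between -0.005 and 0.05 m) or (x of spacer3 in the frame of red_bin between -0.1 and 0.1 m and y of spacer3 in the frame of red_bin between -0.105 and 0.105 m and z of spacer3 in the frame of red_bin between -0.005 and 0.05 m) or (x of spacer4 in the frame of red_bin between -0.1 and 0.1 m and y of spacer4 in the frame of red_bin between -0.105 and 0.105 m and z of spacer4 in the frame of red_bin between -0.005 and 0.05 m) or (x of spacer5 in the frame of red_bin between -0.1 and 0.1 m and y of spacer5 in the frame of red_bin between -0.105 and 0.105 m and z of spacer5 in the frame of red_bin between -0.005 and 0.05 m)).
It fails at once if the sieve let go more than 20 mm above its stand (z of sieve in the frame of stand above 0.04 m and contact force between the fingers and sieve below 0.05 N).
It fails at once if a loose bystander shoved by more than 30 mm (distance of any of battery, tape_roll, screwdriver, jar, wrench from where it was at the start of the episode above 0.03 m).
It also fails if it takes over 64 s, if anything falls off the work surface, if the arm or the gripper's body presses on something with over 40 N, if the wrist force passes 120 N, or if a joint passes its speed limit or range.

### The arm

A 6-joint arm with a two-finger parallel gripper is mounted at the origin on the work surface. World frame = base frame: x ahead of the robot, y to its left, z up, the work surface at z = 0. Lengths are in m, angles in degrees, forces in N, time in s.
With the tool pointing down it reaches from about 0.3 to 0.75 m from the base axis. Payload 8.5 kg.
Tool frame: the origin (TCP) lies at the very end of the fingers, on their centre line; the grasp point (between the pads) lies 19 mm behind it; z points along the fingers, y is the line along which they close (so a half turn about z gives the same grasp; the last joint's range is limited). The gripper opens to 85 mm and grips with 20 to 120 N. Pads are 22 mm wide; open, the fingers measure 114 mm over their backs; the gripper's body (76 mm by 85 mm) begins 54 mm behind the grasp point. The pads swing forward as they close: fully open they stand 13 mm farther back than shut.
Start: joints at [56.763, 21.807, 74.336, -0, 83.858, -12.336], TCP at [0.196, 0.514, 0.231] pointing down, gripper open.
Joint ranges: [-178.18, 178.18], [-50.72, 133.34], [12.68, 142.11], [-81.47, 261.47], [9.98, 163.14], [-165.26, 165.26]. Speed limits (degrees/s): [136.94, 136.94, 180, 180, 180, 180].

### API

Orientations are given as a 3x3 rotation matrix whose columns are the frame's x, y, z axes.
In Python, from rig import * gives the robot as it stands. The module is installed in compiled form; this text tells all that it offers.
- The arm moves only by the shell command python3 -m pendant 'ROWS' [OPENING] [FORCE]. ROWS is JSON, a list of rows, each a list of 2 entries, a list of its own where there are three numbers: the shift along the tool's x, y, z as a fraction of full scale, then the turn, a rotation vector about the tool's x, y, z as a fraction of full scale. A call has 1 to 8 rows; each row shifts and turns the commanded pose from where the row before left it, along the tool's axes as they then stand; what a row does not reach is not made up. Full scale, the value 1, is 40 mm for a shift and 5 degrees for a turn. A row lasts 1/8 s, in which the tool goes at most 62.5 mm and 10.7 degrees, less where a joint would pass 70% of its speed; a pose out of reach is approached as far as the arm can. A call with a number of a shift or a turn outside -1 to 1 is refused whole. A call with a gripper value outside its range is refused whole. OPENING is the opening, from 0 (shut) to 1 (fully open), set as the call begins (- or left out, the last holds). The fingers move at their own pace and stop on an object; FORCE is the grip in N (left out, the last holds). Time passes only in rows, so rows that do not move let the fingers close. It gives the time, the measured TCP pose, the force, the opening and the grip force at its end, in the units of the state.
- observe(): the state, without advancing time (a new reading comes with each control period).
- get_image(name): name is "scene" or "side" or "wrist"; returns a dict with "img" (400x640x3 uint8, blue, green, red), "range_z" (400x640 float32, m along the optical axis (not along the pixel's ray), 0 where there is no reading), "camera_matrix" (3x3 intrinsics, pixels), "eye" and "rotation" of the camera in the world. Camera axes: x right, y down, z forward; pixel columns grow to the right and rows downward; lengths in m; the calibration is good to about 2 mm. A picture is of the moment at which its call begins.
- close_job(): hands the job in; it is judged then, once.
Trained networks look in the newest picture that a camera, given by its name, has taken for a name from the list of things; names that differ only in an ending like _2 or _b are one class to them, and where a whole thing is asked for, a point or a joint stands for the part that bears it (a point fixed in the world has none). Each returns a list of dicts, best first, with "conf" (0 to 1); they miss things now and then, are a little off and sometimes report something else, mostly with a low value. They report only what shows in the picture. A call takes as long as a camera call. They do not tell look-alikes from the thing itself.
- regions_of(camera, query): "mask" (400x640 bool, what is visible of it).
- landmark_of(camera, query): "point" ([x, y, z] in m, in world coordinates, good to about 4 mm: a listed point, or the origin of a listed thing).
The state is a dict: "time_s": time; "q": joint angles; "qvel": joint speeds; "joint_efforts": joint torques, N m; "position": TCP position; "tool_rot": TCP orientation; "ft_force": force on the tool from outside, world axes, zero at the start; "wrist_torque": the same for the moment, N m; "grip_width": finger opening in m; "gripper_force": force on a finger pad.
Only numpy, scipy, OpenCV 4.12 (cv2) and the standard library are available. Lean on these libraries where they do the work, as an engineer would, in place of code of your own. Each camera call takes 0.05 s, during which the arm holds its last target. There are 200 camera calls.

## Working session

There is one attempt and no reset: what is moved stays moved. The work goes in short steps, Python scripts to look and compute and a shell command to move; the robot and the scene stay as the last step left them, time stands still between calls to the robot, and variables do not carry over. Pictures are saved under pics/ and viewed, at most 10 in all, crops included, and the job is handed in when it is done.

```bash
mkdir -p pics
cat > h.py <<'E'
from rig import *
import numpy as np, cv2
def lm(cam,q,n=3):
    for d in landmark_of(cam,q)[:n]: print(cam,q,np.round(d["point"],3),round(float(d["conf"]),2))
def px(im,p):
    c=im["rotation"].T@(np.array(p)-im["eye"]); u=im["camera_matrix"]@c; return u[:2]/u[2]
E
python3 - <<'E'
from h import *
for c in("scene","side"):
    im=get_image(c); cv2.imwrite(f"pics/{c}0.png",im["img"])
    for q in("sieve","sieve_grip","sieve_nose","sieve_screen","stand","blue_bin","red_bin"): lm(c,q)
    lm(c,"nut1",6); lm(c,"spacer1",8)
s=observe(); print(s["time_s"],s["position"],s["tool_rot"],s["grip_width"])
E
```

```text
scene sieve [0.479 0.023 0.017] 0.86
scene sieve_grip [0.486 0.022 0.095] 0.61
scene sieve_nose [0.402 0.02  0.035] 0.62
scene sieve_nose [ 0.481 -0.263  0.001] 0.61
scene sieve_nose [0.483 0.072 0.023] 0.41
scene sieve_screen [0.488 0.025 0.022] 0.91
scene stand [ 0.482  0.013 -0.002] 0.66
scene stand [0.448 0.071 0.028] 0.39
scene blue_bin [0.509 0.255 0.001] 0.84
scene red_bin [ 0.484 -0.265 -0.001] 0.58
scene red_bin [0.448 0.071 0.027] 0.36
scene nut1 [ 0.64   0.016 -0.002] 0.86
scene nut1 [0.46  0.024 0.023] 0.84
scene nut1 [0.643 0.098 0.002] 0.67
scene nut1 [ 0.674 -0.191 -0.003] 0.56
scene nut1 [ 0.53  -0.005  0.024] 0.5
scene nut1 [0.519 0.062 0.026] 0.47
scene spacer1 [0.483 0.074 0.023] 0.59
scene spacer1 [ 0.456 -0.027  0.023] 0.56
scene spacer1 [0.448 0.07  0.029] 0.48
scene spacer1 [0.485 0.044 0.026] 0.37
side sieve [0.48  0.026 0.018] 0.56
side sieve_grip [0.486 0.024 0.096] 0.81
side sieve_screen [0.49  0.027 0.025] 0.83
side stand [0.489 0.01  0.003] 0.83
side blue_bin [0.512 0.257 0.002] 0.69
side red_bin [ 0.485 -0.264 -0.005] 0.94
side nut1 [0.64  0.019 0.004] 0.85
side nut1 [0.455 0.023 0.023] 0.79
side nut1 [ 0.646  0.092 -0.006] 0.78
side nut1 [0.522 0.062 0.021] 0.73
side nut1 [ 0.526 -0.004  0.026] 0.72
side nut1 [ 0.667 -0.185  0.005] 0.66
side spacer1 [0.446 0.067 0.02 ] 0.49
side spacer1 [0.484 0.047 0.024] 0.45
1.0 [0.19619129 0.51379743 0.23130885] [[-9.34201606e-01  3.56745506e-01 -6.40054752e-05]
 [ 3.56745508e-01  9.34201607e-01 -2.41731810e-05]
 [ 5.11703441e-05 -4.54162903e-05 -9.99999998e-01]] 0.08519562725253797
```

View pics/scene0.png

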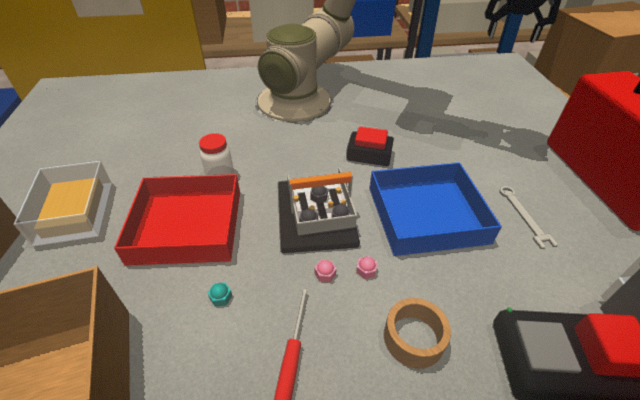

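Run:
```python
from h import *
im=get_image("scene"); u=px(im,[.486,.023,.06]); print(u)
x,y=u.astype(int); cv2.imwrite("pics/crop0.png",cv2.resize(im["img"][max(y-80,0):y+80,max(x-105,0):x+105],None,fx=3.6,fy=3.6))
R=im["rotation"];K=im["camera_matrix"]
# orange handle points
m=regions_of("scene","sieve_grip"); hsv=cv2.cvtColor(im["img"],cv2.COLOR_BGR2HSV)
o=(hsv[...,0]>5)&(hsv[...,0]<22)&(hsv[...,1]>150)&(hsv[...,2]>90)
v,w=np.nonzero(o&(im["range_z"]>0)); z=im["range_z"][v,w]
P=(np.linalg.inv(K)@np.c_[w,v,np.ones(len(w))].T*z).T@R.T+im["eye"]
k=(abs(P[:,0]-.486)<.06)&(abs(P[:,1]-.023)<.1)&(P[:,2]>.085)&(P[:,2]<.115); P=P[k]
print(len(P),P.min(0),P.max(0)); t=P[P[:,2]>.105-.004]
print(len(t)); 
if len(t)>5:
  c,_,_=cv2.fitLine(t[:,:2].astype(np.float32),cv2.DIST_L2,0,.01,.01).reshape(-1)[:3],0,0; print(c, t.mean(0), t.min(0),t.max(0))
```

```text
[319.62284235 195.02590067]
580 [ 0.4737568  -0.03753367  0.08962793] [0.49641729 0.08731189 0.11071722]
382
[ 0.07478385 -0.9971998   0.48678297] [0.48678298 0.02486375 0.10708209] [ 0.4737568  -0.03753367  0.10116447] [0.49548332 0.08731189 0.11071722]
```

Bench as seen from the scene camera: sieve with orange handle on the black stand at (320,205), blue bin at (432,205), red bin at (182,220). The look-alike nuts are outside the sieve: pink at (325,270) and (367,267), turquoise at (220,293). The wanted nuts are the dark ones inside the sieve at (308,213), (320,195) and (340,211).

View pics/crop0.png

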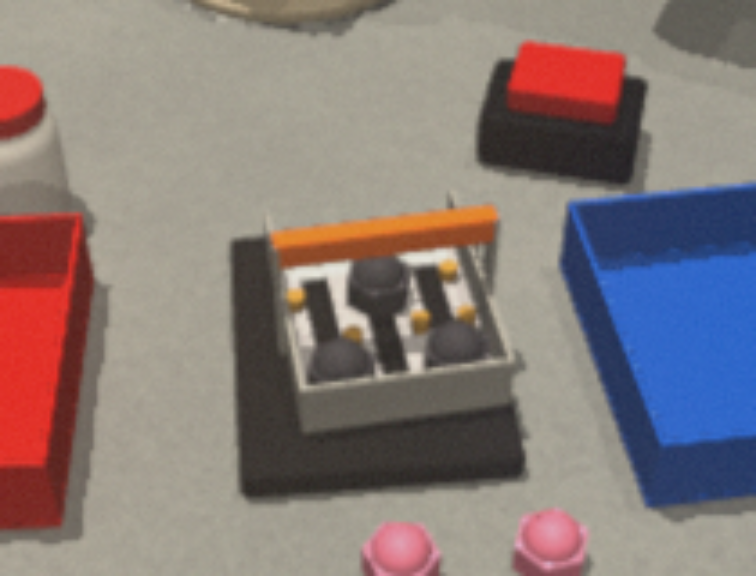

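```bash
cat >> h.py <<'E'
from scipy.spatial.transform import Rotation as Ro
def down(yaw,tilt=0):
    """tool pose: tool y = sieve x at yaw (deg); tilt = nose-down deg"""
    a=np.radians(yaw); y=np.array([np.cos(a),np.sin(a),0]); z=np.array([0,0,-1.]); x=np.cross(y,z)
    return np.c_[x,y,z]@Ro.from_rotvec([np.radians(tilt),0,0]).as_matrix()
def plan(p1,R1,n,ramp=2,p0=None,R0=None):
    """print n rows from measured (or given) pose to target, trapezoid speed, rounded, rows include rounding feedback"""
    s=observe(); p=np.array(s["position"] if p0 is None else p0); R=np.array(s["tool_rot"] if R0 is None else R0)
    w=np.minimum(np.minimum(np.arange(1,n+1),np.arange(n,0,-1)),ramp).astype(float); f=np.cumsum(w)/w.sum()
    pa=p.copy(); Ra=Ro.from_matrix(R); rv=(Ra.inv()*Ro.from_matrix(R1)).as_rotvec(); out=[]
    for k in f:
        pt=pa+(np.array(p1)-pa)*k; Rt=(Ra*Ro.from_rotvec(rv*k)).as_matrix()
        s=np.round(R.T@(pt-p)/.04,2); t=np.round(np.degrees(Ro.from_matrix(R.T@Rt).as_rotvec())/5,2)
        p=p+R@s*.04; R=R@Ro.from_rotvec(np.radians(t*5)).as_matrix(); out.append([[float(x)+0. for x in s],[float(x)+0. for x in t]])
    for i in range(0,n,8): print(str(out[i:i+8]).replace(" ",""))
    print("end",p.round(4),"max",np.abs(np.array(out)).max().round(2))
E
python3 - <<'E'
from h import *
plan([.486,.0235,.17],down(4.2),18,3)
E
```

```text
[[[-0.23,-0.18,0.03],[0.0,0.0,0.27]],[[-0.47,-0.36,0.07],[0.0,0.0,0.54]],[[-0.74,-0.51,0.09],[0.0,0.0,0.81]],[[-0.77,-0.45,0.1],[0.0,0.0,0.81]],[[-0.79,-0.39,0.09],[0.0,0.0,0.81]],[[-0.83,-0.34,0.1],[0.0,0.0,0.82]],[[-0.84,-0.28,0.09],[0.0,0.0,0.81]],[[-0.86,-0.22,0.1],[0.0,0.0,0.81]]]
[[[-0.88,-0.15,0.1],[0.0,0.0,0.81]],[[-0.89,-0.1,0.09],[0.0,0.0,0.81]],[[-0.88,-0.03,0.1],[0.0,0.0,0.81]],[[-0.89,0.03,0.09],[0.0,0.0,0.81]],[[-0.89,0.1,0.1],[0.0,0.0,0.81]],[[-0.87,0.16,0.1],[0.0,0.0,0.82]],[[-0.87,0.22,0.09],[0.0,0.0,0.81]],[[-0.84,0.27,0.1],[0.0,0.0,0.81]]]
[[[-0.55,0.23,0.06],[0.0,0.0,0.54]],[[-0.27,0.13,0.03],[0.0,0.0,0.27]]]
end [0.4862 0.0235 0.1701] max 0.89
```

The crop shows the sieve with its orange handle, three dark domed nuts and five brass spacers lying on the bars; the pink nuts are outside, beyond the stand. That is the right sieve, so I reach for it.

```bash
python3 -m pendant '[[[-0.23,-0.18,0.03],[0,0,0.27]],[[-0.47,-0.36,0.07],[0,0,0.54]],[[-0.74,-0.51,0.09],[0,0,0.81]],[[-0.77,-0.45,0.1],[0,0,0.81]],[[-0.79,-0.39,0.09],[0,0,0.81]],[[-0.83,-0.34,0.1],[0,0,0.82]],[[-0.84,-0.28,0.09],[0,0,0.81]],[[-0.86,-0.22,0.1],[0,0,0.81]]]' 1 60
python3 -m pendant '[[[-0.88,-0.15,0.1],[0,0,0.81]],[[-0.89,-0.1,0.09],[0,0,0.81]],[[-0.88,-0.03,0.1],[0,0,0.81]],[[-0.89,0.03,0.09],[0,0,0.81]],[[-0.89,0.1,0.1],[0,0,0.81]],[[-0.87,0.16,0.1],[0,0,0.82]],[[-0.87,0.22,0.09],[0,0,0.81]],[[-0.84,0.27,0.1],[0,0,0.81]]]'
python3 -m pendant '[[[-0.55,0.23,0.06],[0,0,0.54]],[[-0.27,0.13,0.03],[0,0,0.27]],[[0,0,0],[0,0,0]]]'
python3 - <<'E'
from h import *
im=get_image("wrist"); cv2.imwrite("pics/w1.png",im["img"])
for q in("sieve_grip","sieve","sieve_screen","stand"): lm("wrist",q,1)
get_image("side");lm("side","sieve_grip",1)
plan([.486,.0235,.079],down(4.2),8,2)
E
```

```text
time_s: 2.1
position: [0.3232, 0.2977, 0.2045]
tool_rot: [[-0.649, 0.76, 0.0], [0.76, 0.649, -0.0], [-0.0, 0.0, -1.0]]
ft_force: [0.6, 0.4, 0.5]
grip_width: 0.0852
gripper_force: 0.0
time_s: 3.1
position: [0.4679, 0.0526, 0.1737]
tool_rot: [[-0.14, 0.99, 0.0], [0.99, 0.14, -0.0], [-0.0, 0.0, -1.0]]
ft_force: [0.7, 0.3, 1.1]
grip_width: 0.0856
gripper_force: 0.0
time_s: 3.48
position: [0.486, 0.0232, 0.17]
tool_rot: [[-0.072, 0.997, -0.0], [0.997, 0.072, 0.0], [0.0, -0.0, -1.0]]
ft_force: [-0.8, 0.3, -0.2]
grip_width: 0.0853
gripper_force: 0.0
wrist sieve_grip [0.483 0.022 0.1  ] 0.81
wrist sieve [0.485 0.024 0.021] 0.81
wrist sieve_screen [0.49  0.026 0.022] 0.94
wrist stand [0.49  0.013 0.001] 0.92
side sieve_grip [0.486 0.025 0.096] 0.91
[[[0.0,0.0,0.16],[0.0,0.0,0.0]],[[0.0,0.0,0.33],[0.0,0.0,0.0]],[[0.0,0.0,0.32],[0.0,0.0,0.0]],[[-0.01,0.0,0.33],[0.0,0.0,0.01]],[[0.0,0.0,0.33],[0.0,0.0,0.0]],[[0.0,0.0,0.32],[0.0,0.0,0.0]],[[0.0,0.0,0.33],[0.0,0.0,0.0]],[[0.0,0.0,0.16],[0.0,0.0,0.0]]]
end [0.486  0.0236 0.0791] max 0.33
```

View pics/w1.png

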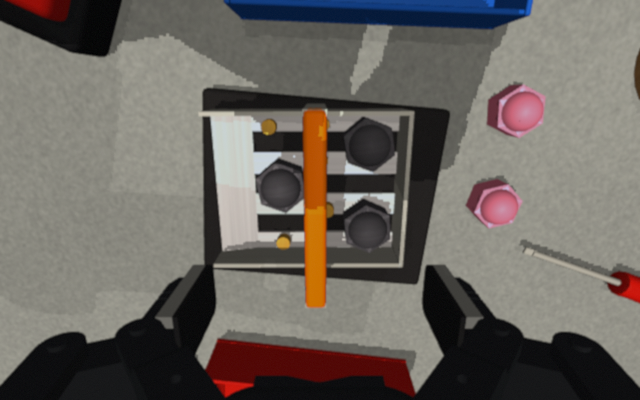

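Wrist view: handle vertical at x≈315, midway between the fingers at (190,320) and (450,320); the nuts sit at (370,143), (280,187), (367,225). I go down and grip.

```bash
python3 -m pendant '[[[0,0,0.16],[0,0,0]],[[0,0,0.33],[0,0,0]],[[0,0,0.32],[0,0,0]],[[-0.01,0,0.33],[0,0,0]],[[0,0,0.33],[0,0,0]],[[0,0,0.32],[0,0,0]],[[0,0,0.33],[0,0,0]],[[0,0,0.16],[0,0,0]]]'
python3 -m pendant '[[[0,0,0],[0,0,0]],[[0,0,0],[0,0,0]],[[0,0,0],[0,0,0]],[[0,0,0],[0,0,0]],[[0,0,0],[0,0,0]],[[0,0,0],[0,0,0]]]' 0 80
python3 -m pendant '[[[0,0,-0.04],[0,0,0]],[[0,0,-0.08],[0,0,0]],[[0,0,-0.12],[0,0,0]],[[0,0,-0.15],[0,0,0]],[[0,0,-0.15],[0,0,0]],[[0,0,-0.12],[0,0,0]],[[0,0,-0.08],[0,0,0]],[[0,0,0],[0,0,0]]]'
python3 - <<'E'
from h import *
im=get_image("side"); cv2.imwrite("pics/s2.png",im["img"])
for q in("sieve_grip","sieve"): lm("side",q,1)
get_image("scene"); lm("scene","sieve",1); lm("scene","blue_bin",1)
E
```

```text
time_s: 4.82
position: [0.486, 0.0231, 0.078]
tool_rot: [[-0.073, 0.997, -0.001], [0.997, 0.073, 0.0], [0.0, -0.001, -1.0]]
ft_force: [0.5, 0.1, 0.4]
grip_width: 0.0855
gripper_force: 0.0
time_s: 5.58
position: [0.4862, 0.0231, 0.0793]
tool_rot: [[-0.073, 0.997, 0.0], [0.997, 0.073, -0.0], [-0.0, 0.0, -1.0]]
ft_force: [-1.6, -0.3, 5.6]
grip_width: 0.0128
gripper_force: 79.1
time_s: 6.58
position: [0.4863, 0.0231, 0.1087]
tool_rot: [[-0.073, 0.997, 0.0], [0.997, 0.073, -0.0], [-0.0, 0.0, -1.0]]
ft_force: [-0.1, -0.2, -7.4]
grip_width: 0.0127
gripper_force: 78.0
side sieve_grip [0.489 0.022 0.126] 0.96
side sieve [0.485 0.025 0.052] 0.88
scene sieve [0.484 0.022 0.049] 0.93
scene blue_bin [0.51  0.258 0.003] 0.95
```

View pics/s2.png

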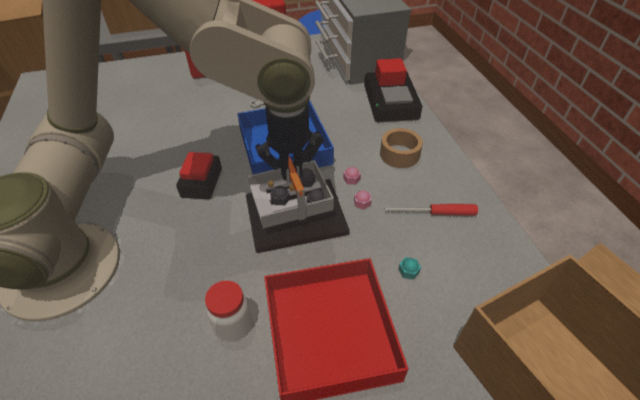

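The sieve hangs level from the gripper at (290,190) in the side view, with the nuts and spacers aboard; load is about 7 N. I carry it gently to the blue bin.

Run:
```python
from h import *
s=observe(); R=np.array(s["tool_rot"]); p=np.array(s["position"]);p1=p+[0,0,.036]
plan(p1,R,6,2); plan([.506,.257,.1445],R,18,4,p1,R)
```

```text
[[[0.0,0.0,-0.09],[0.0,0.0,0.0]],[[0.0,0.0,-0.18],[0.0,0.0,0.0]],[[0.0,0.0,-0.18],[0.0,0.0,0.0]],[[0.0,0.0,-0.18],[0.0,0.0,0.0]],[[0.0,0.0,-0.18],[0.0,0.0,0.0]],[[0.0,0.0,-0.09],[0.0,0.0,0.0]]]
end [0.4862 0.0231 0.1444] max 0.18
[[[0.1,0.02,0.0],[0.0,0.0,0.0]],[[0.19,0.03,0.0],[0.0,0.0,0.0]],[[0.29,0.04,0.0],[0.0,0.0,0.0]],[[0.39,0.06,0.0],[0.0,0.0,0.0]],[[0.38,0.07,0.0],[0.0,0.0,0.0]],[[0.39,0.06,0.0],[0.0,0.0,0.0]],[[0.39,0.06,0.0],[0.0,0.0,0.0]],[[0.38,0.06,0.0],[0.0,0.0,0.0]]]
[[[0.39,0.06,0.0],[0.0,0.0,0.0]],[[0.38,0.06,0.0],[0.0,0.0,0.0]],[[0.39,0.06,0.0],[0.0,0.0,0.0]],[[0.39,0.07,0.0],[0.0,0.0,0.0]],[[0.38,0.06,0.0],[0.0,0.0,0.0]],[[0.39,0.06,0.0],[0.0,0.0,0.0]],[[0.39,0.06,0.0],[0.0,0.0,0.0]],[[0.29,0.05,0.0],[0.0,0.0,0.0]]]
[[[0.19,0.03,0.0],[0.0,0.0,0.0]],[[0.1,0.01,0.0],[0.0,0.0,0.0]]]
end [0.5059 0.2572 0.1444] max 0.39
```

```bash
python3 -m pendant '[[[0,0,-0.09],[0,0,0]],[[0,0,-0.18],[0,0,0]],[[0,0,-0.18],[0,0,0]],[[0,0,-0.18],[0,0,0]],[[0,0,-0.18],[0,0,0]],[[0,0,-0.09],[0,0,0]]]' >/dev/null
python3 -m pendant '[[[0.1,0.02,0],[0,0,0]],[[0.19,0.03,0],[0,0,0]],[[0.29,0.04,0],[0,0,0]],[[0.39,0.06,0],[0,0,0]],[[0.38,0.07,0],[0,0,0]],[[0.39,0.06,0],[0,0,0]],[[0.39,0.06,0],[0,0,0]],[[0.38,0.06,0],[0,0,0]]]'
python3 -m pendant '[[[0.39,0.06,0],[0,0,0]],[[0.38,0.06,0],[0,0,0]],[[0.39,0.06,0],[0,0,0]],[[0.39,0.07,0],[0,0,0]],[[0.38,0.06,0],[0,0,0]],[[0.39,0.06,0],[0,0,0]],[[0.39,0.06,0],[0,0,0]],[[0.29,0.05,0],[0,0,0]]]' > /dev/null
python3 -m pendant '[[[0.19,0.03,0],[0,0,0]],[[0.1,0.01,0],[0,0,0]],[[0,0,0],[0,0,0]]]'
python3 -m pendant '[[[0.3,0,0],[0,0,0]],[[-0.6,0,0],[0,0,0]],[[0.6,0,0],[0,0,0]],[[-0.6,0,0],[0,0,0]],[[0.6,0,0],[0,0,0]],[[-0.6,0,0],[0,0,0]],[[0.3,0,0],[0,0,0]],[[0,0,0],[0,0,0]]]'
python3 - <<'E'
from h import *
for c in("scene","side","wrist"):
    im=get_image(c); lm(c,"spacer1",8);lm(c,"nut1",7)
    if c!="side": cv2.imwrite(f"pics/{c}3.png",im["img"] if c=="wrist" else cv2.resize(im["img"][140:270,340:520],None,fx=4,fy=4))
E
```

```text
time_s: 8.62
position: [0.4949, 0.1256, 0.1445]
tool_rot: [[-0.073, 0.997, -0.0], [0.997, 0.073, 0.0], [0.0, -0.0, -1.0]]
ft_force: [-0.2, -0.3, -7.4]
grip_width: 0.0127
gripper_force: 78.1
time_s: 10.0
position: [0.5059, 0.2572, 0.1445]
tool_rot: [[-0.073, 0.997, -0.0], [0.997, 0.073, -0.0], [-0.0, -0.0, -1.0]]
ft_force: [0.8, -0.3, -6.9]
grip_width: 0.0129
gripper_force: 78.1
time_s: 11.0
position: [0.5059, 0.2582, 0.1446]
tool_rot: [[-0.074, 0.997, 0.0], [0.997, 0.074, 0.001], [0.001, 0.0, -1.0]]
ft_force: [0.8, -0.6, -7.6]
grip_width: 0.0126
gripper_force: 78.5
scene spacer1 [0.477 0.215 0.013] 0.4
scene nut1 [ 0.641  0.018 -0.001] 0.94
scene nut1 [0.482 0.267 0.089] 0.76
scene nut1 [0.647 0.1   0.002] 0.74
scene nut1 [ 0.676 -0.187 -0.003] 0.69
scene nut1 [0.545 0.243 0.088] 0.6
scene nut1 [0.549 0.288 0.09 ] 0.52
side spacer1 [0.502 0.282 0.01 ] 0.41
side nut1 [ 0.667 -0.183  0.003] 0.87
side nut1 [0.474 0.27  0.087] 0.57
side nut1 [0.64  0.018 0.002] 0.54
side nut1 [0.545 0.244 0.085] 0.53
side nut1 [0.54  0.29  0.087] 0.47
side nut1 [ 0.644  0.092 -0.003] 0.47
wrist spacer1 [0.508 0.325 0.013] 0.68
wrist spacer1 [0.472 0.35  0.015] 0.48
wrist nut1 [0.549 0.245 0.089] 0.87
wrist nut1 [0.477 0.269 0.085] 0.73
wrist nut1 [0.544 0.286 0.086] 0.56
wrist nut1 [ 0.64   0.097 -0.002] 0.5
```

View pics/scene3.png

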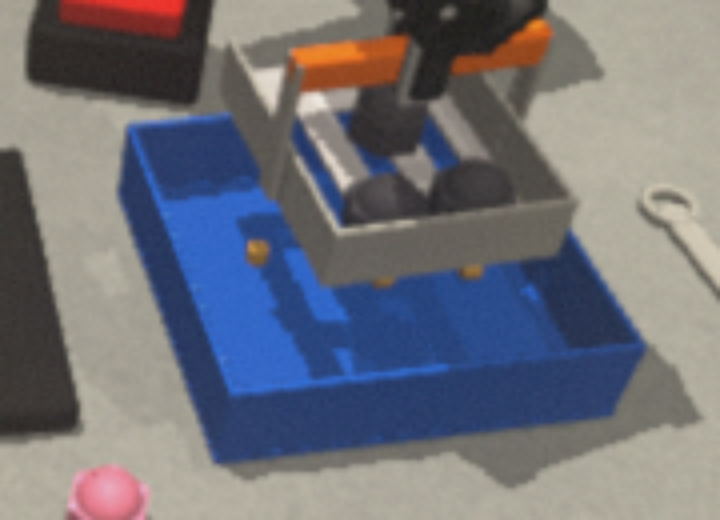

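Three spacers show on the bin floor at (257,252), (383,280) and (470,270), and all three nuts are still in the sieve. The networks place four spacers in the bin, so I shake more with a longer stroke.

```bash
python3 -m pendant '[[[0.4,0,0],[0,0,0]],[[-0.8,0,0],[0,0,0]],[[0.8,0,0],[0,0,0]],[[-0.8,0,0],[0,0,0]],[[0.8,0,0],[0,0,0]],[[-0.8,0,0],[0,0,0]],[[0.8,0,0],[0,0,0]],[[-0.4,0,0],[0,0,0]]]' >/dev/null
python3 -m pendant '[[[0.4,0,0],[0,0,0]],[[-0.8,0,0],[0,0,0]],[[0.8,0,0],[0,0,0]],[[-0.8,0,0],[0,0,0]],[[0.8,0,0],[0,0,0]],[[-0.8,0,0],[0,0,0]],[[0.4,0,0],[0,0,0]],[[0,0,0],[0,0,0]]]'
python3 - <<'E'
from h import *
for c in("scene","side","wrist"):
    im=get_image(c); lm(c,"spacer1",8);lm(c,"nut1",7)
    if c=="wrist": cv2.imwrite(f"pics/{c}4.png",im["img"])
    hsv=cv2.cvtColor(im["img"],cv2.COLOR_BGR2HSV)
    m=((hsv[...,0]>10)&(hsv[...,0]<28)&(hsv[...,1]>110)&(hsv[...,2]>80)).astype(np.uint8)
    n,_,st,ce=cv2.connectedComponentsWithStats(m); K=im["camera_matrix"]
    for i in range(1,n):
        if st[i,4]<4: continue
        v,w=np.nonzero(_==i); z=np.median(im["range_z"][v,w])
        P=im["rotation"]@(np.linalg.inv(K)@[ce[i][0],ce[i][1],1]*z)+im["eye"]
        if abs(P[0]-.51)<.13 and abs(P[1]-.257)<.13: print(c,"blob",st[i,4],P.round(3),ce[i].round())
E
```

```text
time_s: 13.45
position: [0.5058, 0.2586, 0.1446]
tool_rot: [[-0.074, 0.997, 0.0], [0.997, 0.074, 0.001], [0.001, 0.0, -1.0]]
ft_force: [-0.1, 0.5, -6.9]
grip_width: 0.013
gripper_force: 81.9
scene spacer1 [0.479 0.213 0.016] 0.56
scene nut1 [0.476 0.266 0.085] 0.76
scene nut1 [ 0.64   0.016 -0.001] 0.75
scene nut1 [0.505 0.26  0.161] 0.74
scene nut1 [ 0.676 -0.186 -0.001] 0.72
scene nut1 [0.548 0.25  0.089] 0.71
scene nut1 [0.538 0.284 0.094] 0.67
scene nut1 [0.644 0.099 0.002] 0.65
scene blob 70 [0.507 0.311 0.169] [471. 150.]
scene blob 96 [0.511 0.213 0.174] [422. 153.]
scene blob 25 [0.512 0.241 0.173] [436. 153.]
scene blob 7 [0.511 0.285 0.16 ] [457. 156.]
scene blob 4 [0.515 0.239 0.163] [435. 158.]
scene blob 20 [0.482 0.213 0.012] [404. 203.]
scene blob 8 [0.51  0.325 0.013] [458. 208.]
side spacer1 [0.502 0.28  0.007] 0.55
side spacer1 [0.483 0.214 0.014] 0.38
side nut1 [ 0.666 -0.182  0.006] 0.94
side nut1 [0.546 0.248 0.087] 0.69
side nut1 [0.472 0.267 0.086] 0.58
side nut1 [0.538 0.286 0.09 ] 0.5
side nut1 [ 0.645  0.091 -0.006] 0.47
side blob 56 [0.511 0.207 0.172] [283. 100.]
side blob 7 [0.508 0.272 0.014] [281. 138.]
side blob 6 [0.483 0.208 0.014] [276. 156.]
wrist spacer1 [0.467 0.348 0.016] 0.81
wrist spacer1 [0.503 0.324 0.015] 0.62
wrist nut1 [0.473 0.267 0.087] 0.88
wrist nut1 [0.548 0.247 0.089] 0.74
wrist nut1 [0.643 0.095 0.001] 0.67
wrist blob 216 [0.468 0.349 0.014] [275.  62.]
wrist blob 174 [0.506 0.325 0.015] [325. 101.]
wrist blob 9350 [0.505 0.278 0.173] [319. 250.]
```

View pics/wrist4.png

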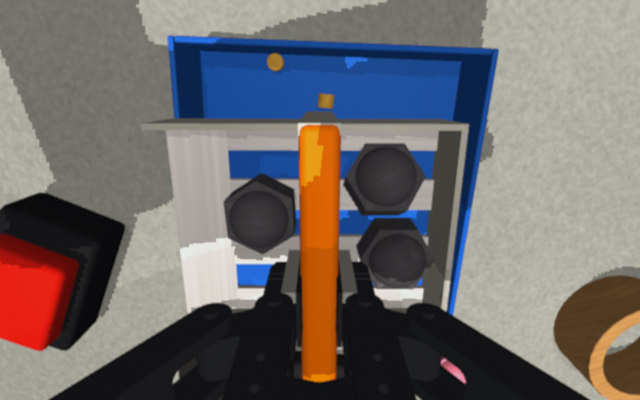

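Wrist view: three nuts in the sieve at (385,178), (262,213), (397,255) and spacers in the bin at (275,62) and (325,101). Together with the other cameras that makes four distinct spacers in the bin. I raise the sieve so the fifth can be seen.

```bash
python3 -m pendant '[[[0,0,-0.15],[0,0,0]],[[0,0,-0.3],[0,0,0]],[[0,0,-0.45],[0,0,0]],[[0,0,-0.5],[0,0,0]],[[0,0,-0.5],[0,0,0]],[[0,0,-0.5],[0,0,0]],[[0,0,-0.3],[0,0,0]],[[0,0,-0.15],[0,0,0]]]'
cat >> h.py <<'E'
def blobs(c,im,cx=.51,cy=.257):
    hsv=cv2.cvtColor(im["img"],cv2.COLOR_BGR2HSV)
    m=((hsv[...,0]>10)&(hsv[...,0]<28)&(hsv[...,1]>100)&(hsv[...,2]>50)).astype(np.uint8)
    n,l,st,ce=cv2.connectedComponentsWithStats(m); K=im["camera_matrix"]
    for i in range(1,n):
        if st[i,4]<3: continue
        z=np.median(im["range_z"][l==i])
        P=im["rotation"]@(np.linalg.inv(K)@[ce[i][0],ce[i][1],1]*z)+im["eye"]
        if abs(P[0]-cx)<.13 and abs(P[1]-cy)<.13: print(c,"blob",st[i,4],P.round(3),ce[i].round())
E
python3 - <<'E'
from h import *
for c in("scene","side","wrist"):
    im=get_image(c); lm(c,"spacer1",8); blobs(c,im)
    if c!="wrist":
        u,v=px(im,[.51,.257,.1]).astype(int); a=im["img"][max(v-75,0):v+75,u-100:u+100]
        cv2.imwrite(f"pics/{c}5.png",cv2.resize(a,(600,int(600*a.shape[0]/a.shape[1]))))
a,b=cv2.imread("pics/scene5.png"),cv2.imread("pics/side5.png"); 
a,b=[cv2.resize(t,(400,300)) for t in(a,b)]; cv2.imwrite("pics/both5.png",np.hstack([a,b]))
E
```

```text
time_s: 14.9
position: [0.5059, 0.2572, 0.2593]
tool_rot: [[-0.073, 0.997, 0.001], [0.997, 0.073, 0.0], [0.0, 0.001, -1.0]]
ft_force: [-0.3, 0.6, -7.0]
grip_width: 0.0122
gripper_force: 81.9
scene spacer1 [0.505 0.281 0.008] 0.54
scene spacer1 [0.48  0.214 0.012] 0.48
scene spacer1 [0.467 0.35  0.018] 0.42
scene spacer1 [0.503 0.318 0.008] 0.41
scene blob 260 [0.508 0.3   0.281] [484.  99.]
scene blob 315 [0.513 0.221 0.284] [440. 101.]
scene blob 24 [0.47  0.349 0.013] [461. 194.]
scene blob 21 [0.483 0.213 0.013] [404. 203.]
scene blob 18 [0.509 0.325 0.014] [457. 206.]
scene blob 18 [0.509 0.275 0.014] [435. 208.]
side spacer1 [0.467 0.351 0.012] 0.59
side spacer1 [0.504 0.32  0.011] 0.5
side spacer1 [0.481 0.214 0.019] 0.5
side spacer1 [0.502 0.283 0.009] 0.45
side spacer1 [0.599 0.309 0.011] 0.37
side blob 56 [0.51  0.206 0.288] [279.  51.]
side blob 9 [0.469 0.346 0.013] [261. 124.]
side blob 8 [0.599 0.3   0.014] [312. 126.]
side blob 10 [0.507 0.321 0.014] [277. 127.]
side blob 9 [0.508 0.272 0.014] [281. 138.]
side blob 10 [0.482 0.21  0.014] [276. 155.]
wrist spacer1 [0.505 0.321 0.016] 0.58
wrist spacer1 [0.471 0.35  0.013] 0.58
wrist blob 99 [0.468 0.349 0.014] [288.  70.]
wrist blob 83 [0.506 0.325 0.015] [324.  97.]
wrist blob 9346 [0.505 0.278 0.286] [319. 250.]
```

View pics/both5.png

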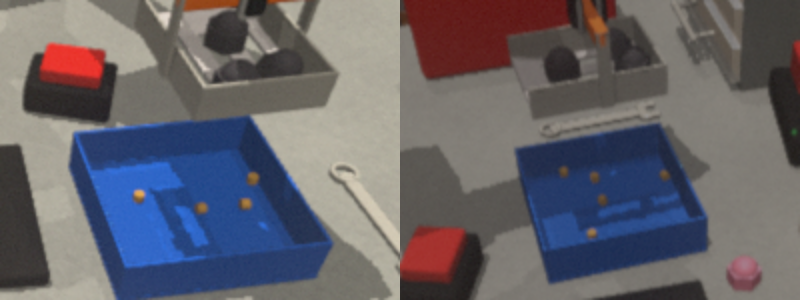

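Left half (scene camera) shows four spacers in the bin, at (138,195), (200,207), (245,203) and (252,178). Right half (side camera) shows all five, the fifth at (664,174), inside the bin by the far wall. All three nuts are still in the sieve, so I take it to the red bin.

Run:
```python
from h import *
plan([.520,-.265,.166],down(4.2),24,5)
```

```text
[[[-0.13,-0.01,0.02],[0.0,0.0,0.0]],[[-0.26,-0.01,0.05],[0.0,0.0,0.0]],[[-0.39,-0.02,0.07],[0.0,0.0,0.0]],[[-0.52,-0.02,0.09],[0.0,0.0,0.0]],[[-0.66,-0.03,0.12],[0.0,0.0,0.0]],[[-0.65,-0.03,0.11],[0.0,0.0,0.0]],[[-0.65,-0.03,0.12],[0.0,0.0,0.0]],[[-0.65,-0.03,0.11],[0.0,0.0,0.0]]]
[[[-0.66,-0.03,0.12],[-0.01,0.0,0.0]],[[-0.65,-0.03,0.11],[0.0,0.0,0.0]],[[-0.65,-0.03,0.12],[0.0,0.0,0.0]],[[-0.65,-0.03,0.11],[0.0,0.0,0.0]],[[-0.65,-0.03,0.12],[0.0,0.0,0.0]],[[-0.66,-0.03,0.11],[0.0,0.0,0.0]],[[-0.65,-0.03,0.11],[0.0,0.0,0.0]],[[-0.65,-0.03,0.12],[0.0,0.0,0.0]]]
[[[-0.65,-0.03,0.11],[0.0,0.0,0.0]],[[-0.65,-0.03,0.12],[0.0,0.0,0.0]],[[-0.66,-0.03,0.11],[0.0,0.0,0.0]],[[-0.65,-0.03,0.12],[0.0,0.0,0.0]],[[-0.52,-0.02,0.09],[0.0,0.0,0.0]],[[-0.39,-0.02,0.07],[-0.01,0.0,0.0]],[[-0.26,-0.01,0.05],[0.0,0.0,0.0]],[[-0.13,-0.01,0.02],[0.0,0.0,0.0]]]
end [ 0.5199 -0.2649  0.166 ] max 0.66
```

```bash
python3 -m pendant '[[[-0.13,-0.01,0.02],[0,0,0]],[[-0.26,-0.01,0.05],[0,0,0]],[[-0.39,-0.02,0.07],[0,0,0]],[[-0.52,-0.02,0.09],[0,0,0]],[[-0.66,-0.03,0.12],[0,0,0]],[[-0.65,-0.03,0.11],[0,0,0]],[[-0.65,-0.03,0.12],[0,0,0]],[[-0.65,-0.03,0.11],[0,0,0]]]' >/dev/null
python3 -m pendant '[[[-0.66,-0.03,0.12],[0,0,0]],[[-0.65,-0.03,0.11],[0,0,0]],[[-0.65,-0.03,0.12],[0,0,0]],[[-0.65,-0.03,0.11],[0,0,0]],[[-0.65,-0.03,0.12],[0,0,0]],[[-0.66,-0.03,0.11],[0,0,0]],[[-0.65,-0.03,0.11],[0,0,0]],[[-0.65,-0.03,0.12],[0,0,0]]]' >/dev/null
python3 -m pendant '[[[-0.65,-0.03,0.11],[0,0,0]],[[-0.65,-0.03,0.12],[0,0,0]],[[-0.66,-0.03,0.11],[0,0,0]],[[-0.65,-0.03,0.12],[0,0,0]],[[-0.52,-0.02,0.09],[0,0,0]],[[-0.39,-0.02,0.07],[0,0,0]],[[-0.26,-0.01,0.05],[0,0,0]],[[-0.13,-0.01,0.02],[0,0,0]]]'
python3 - <<'E'
from h import *
for c in("scene","side"):
    get_image(c); lm(c,"sieve",1); lm(c,"sieve_nose",1); lm(c,"red_bin",1); lm(c,"nut1",7)
E
```

```text
time_s: 18.2
position: [0.5202, -0.2651, 0.1664]
tool_rot: [[-0.073, 0.997, -0.0], [0.997, 0.073, 0.0], [0.0, -0.0, -1.0]]
ft_force: [0.1, 0.1, -6.6]
grip_width: 0.0124
gripper_force: 81.9
scene sieve [ 0.515 -0.263  0.107] 0.76
scene sieve_nose [ 0.433 -0.269  0.118] 0.78
scene red_bin [ 0.486 -0.264  0.004] 0.63
scene nut1 [ 0.492 -0.258  0.106] 0.91
scene nut1 [ 0.678 -0.189 -0.003] 0.87
scene nut1 [ 0.565 -0.276  0.109] 0.72
scene nut1 [ 0.642  0.016 -0.001] 0.63
scene nut1 [ 0.553 -0.238  0.114] 0.6
scene nut1 [0.645 0.098 0.003] 0.6
scene nut1 [ 0.484  0.013 -0.   ] 0.5
side sieve [ 0.521 -0.261  0.106] 0.84
side sieve_nose [ 0.437 -0.265  0.121] 0.66
side red_bin [ 0.488 -0.266  0.   ] 0.61
side nut1 [ 0.485 -0.255  0.109] 0.96
side nut1 [ 0.665 -0.184  0.004] 0.83
side nut1 [ 0.563 -0.276  0.112] 0.79
side nut1 [ 0.554 -0.234  0.108] 0.45
```

Everything is in place over the red bin; now tip the nose down.

```bash
python3 -m pendant '[[[0,0.02,0],[-0.4,0,0]],[[0,0.03,0],[-0.8,0,0]],[[0,0.03,0],[-0.8,0,0]],[[0,0.03,0],[-0.8,0,0]],[[0,0.03,0],[-0.8,0,0]],[[0,0.03,0],[-0.8,0,0]],[[0,0.03,0],[-0.8,0,0]],[[0,0.03,0],[-0.8,0,0]]]'
python3 -m pendant '[[[0,0.03,0],[-0.8,0,0]],[[0,0.03,0],[-0.8,0,0]],[[0,0.03,0],[-0.8,0,0]],[[0,0.02,0],[-0.4,0,0]],[[0,0,0],[0,0,0]],[[0,0,0],[0,0,0]],[[0,0,0],[0,0,0]],[[0,0,0],[0,0,0]]]'
python3 - <<'E'
from h import *
for c in("scene","side"):
    im=get_image(c); lm(c,"nut1",7)
    if c=="scene": cv2.imwrite("pics/t6.png",cv2.resize(im["img"][90:290,90:290],(600,600)))
E
```

```text
time_s: 19.7
position: [0.5287, -0.2642, 0.1688]
tool_rot: [[-0.073, 0.862, 0.501], [0.997, 0.063, 0.036], [-0.001, 0.502, -0.865]]
ft_force: [1.2, -0.5, -6.9]
grip_width: 0.0123
gripper_force: 82.0
time_s: 20.7
position: [0.5327, -0.2638, 0.1712]
tool_rot: [[-0.073, 0.717, 0.693], [0.997, 0.053, 0.051], [-0.0, 0.695, -0.719]]
ft_force: [-0.1, -0.1, -3.0]
grip_width: 0.0128
gripper_force: 82.7
scene nut1 [ 0.677 -0.188 -0.001] 0.79
scene nut1 [ 0.639  0.018 -0.001] 0.57
scene nut1 [ 0.461 -0.264  0.022] 0.56
scene nut1 [ 0.426 -0.199  0.021] 0.46
side nut1 [ 0.418 -0.199  0.02 ] 0.77
side nut1 [ 0.643  0.093 -0.004] 0.75
side nut1 [ 0.461 -0.262  0.022] 0.71
side nut1 [ 0.408 -0.253  0.032] 0.63
side nut1 [0.643 0.015 0.003] 0.5
side nut1 [ 0.668 -0.184  0.008] 0.44
```

View pics/t6.png

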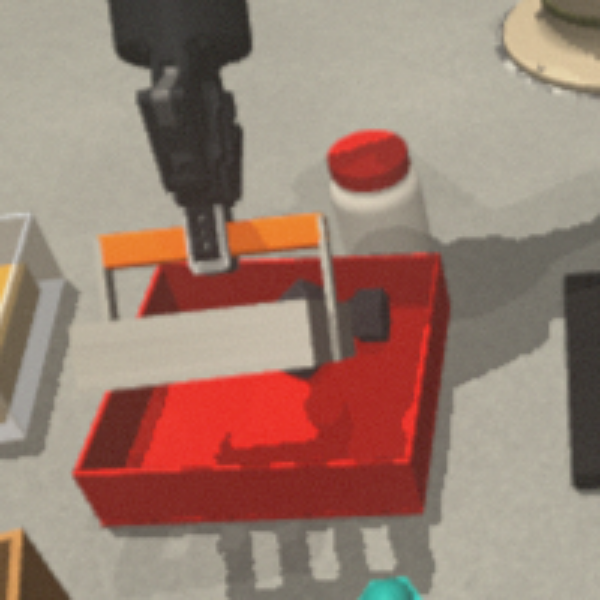

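The sieve is tipped over the red bin and empty, with dark nuts visible at (372,313) and (300,290). Three nuts are measured in the bin, and the load fell to 3 N, the empty sieve. I level it while rising, then go back to the stand.

Run:
```python
from h import *
R=down(4.2)
plan([.520,-.265,.24],R,13,2); 
plan([.487,.012,.13],R,17,4,[.520,-.265,.24],R)
```

```text
[[[0.0,0.04,-0.06],[0.37,0.0,0.0]],[[0.0,0.08,-0.13],[0.73,0.0,0.0]],[[0.0,0.07,-0.12],[0.73,0.0,0.0]],[[0.0,0.06,-0.14],[0.74,0.0,0.0]],[[0.0,0.05,-0.13],[0.73,0.0,0.0]],[[0.0,0.04,-0.14],[0.73,0.0,0.0]],[[0.0,0.03,-0.14],[0.74,0.0,0.0]],[[0.0,0.03,-0.15],[0.73,0.0,0.0]]]
[[[0.0,0.01,-0.14],[0.73,0.0,0.0]],[[0.0,0.01,-0.15],[0.74,0.0,0.0]],[[-0.01,0.0,-0.15],[0.73,0.0,0.0]],[[0.0,-0.02,-0.14],[0.73,0.0,0.0]],[[0.0,-0.01,-0.07],[0.37,0.0,0.0]]]
end [ 0.5199 -0.2652  0.2399] max 0.74
[[[0.12,-0.01,0.05],[0.0,0.0,0.0]],[[0.25,-0.01,0.1],[0.0,0.0,0.0]],[[0.38,-0.01,0.14],[0.0,0.0,0.0]],[[0.49,-0.03,0.2],[0.0,0.0,0.0]],[[0.5,-0.02,0.2],[0.0,0.0,0.0]],[[0.5,-0.02,0.19],[0.0,0.0,0.0]],[[0.5,-0.02,0.2],[0.0,0.0,0.0]],[[0.49,-0.03,0.2],[0.0,0.0,0.0]]]
[[[0.5,-0.02,0.19],[0.0,0.0,0.0]],[[0.5,-0.02,0.2],[0.0,0.0,0.0]],[[0.5,-0.02,0.2],[0.0,0.0,0.0]],[[0.5,-0.03,0.19],[0.0,0.0,0.0]],[[0.49,-0.02,0.2],[0.0,0.0,0.0]],[[0.5,-0.02,0.2],[0.0,0.0,0.0]],[[0.37,-0.02,0.14],[0.0,0.0,0.0]],[[0.25,-0.01,0.1],[0.0,0.0,0.0]]]
[[[0.13,-0.01,0.05],[0.0,0.0,0.0]]]
end [0.4868 0.0121 0.13  ] max 0.5
```

```bash
python3 -m pendant '[[[0,0.04,-0.06],[0.37,0,0]],[[0,0.08,-0.13],[0.73,0,0]],[[0,0.07,-0.12],[0.73,0,0]],[[0,0.06,-0.14],[0.74,0,0]],[[0,0.05,-0.13],[0.73,0,0]],[[0,0.04,-0.14],[0.73,0,0]],[[0,0.03,-0.14],[0.74,0,0]],[[0,0.03,-0.15],[0.73,0,0]]]' >/dev/null
python3 -m pendant '[[[0,0.01,-0.14],[0.73,0,0]],[[0,0.01,-0.15],[0.74,0,0]],[[-0.01,0,-0.15],[0.73,0,0]],[[0,-0.02,-0.14],[0.73,0,0]],[[0,-0.01,-0.07],[0.37,0,0]]]'
python3 -m pendant '[[[0.12,-0.01,0.05],[0,0,0]],[[0.25,-0.01,0.1],[0,0,0]],[[0.38,-0.01,0.14],[0,0,0]],[[0.49,-0.03,0.2],[0,0,0]],[[0.5,-0.02,0.2],[0,0,0]],[[0.5,-0.02,0.19],[0,0,0]],[[0.5,-0.02,0.2],[0,0,0]],[[0.49,-0.03,0.2],[0,0,0]]]' >/dev/null
python3 -m pendant '[[[0.5,-0.02,0.19],[0,0,0]],[[0.5,-0.02,0.2],[0,0,0]],[[0.5,-0.02,0.2],[0,0,0]],[[0.5,-0.03,0.19],[0,0,0]],[[0.49,-0.02,0.2],[0,0,0]],[[0.5,-0.02,0.2],[0,0,0]],[[0.37,-0.02,0.14],[0,0,0]],[[0.25,-0.01,0.1],[0,0,0]]]' >/dev/null
python3 -m pendant '[[[0.13,-0.01,0.05],[0,0,0]],[[0,0,0],[0,0,0]]]'
python3 - <<'E'
from h import *
for c in("scene","side","wrist"):
    get_image(c); lm(c,"sieve",1); lm(c,"sieve_grip",1); lm(c,"sieve_nose",1); lm(c,"stand",1)
    if c!="wrist": lm(c,"nut1",7); lm(c,"spacer1",6)
plan([.487,.012,.081],down(4.2),7,2)
E
```

```text
time_s: 22.52
position: [0.5202, -0.2649, 0.24]
tool_rot: [[-0.073, 0.997, -0.001], [0.997, 0.073, 0.0], [0.001, -0.001, -1.0]]
ft_force: [0.2, 0.0, -3.8]
grip_width: 0.0129
gripper_force: 82.6
time_s: 24.78
position: [0.4867, 0.0119, 0.1299]
tool_rot: [[-0.073, 0.997, 0.0], [0.997, 0.073, -0.0], [-0.0, 0.0, -1.0]]
ft_force: [-0.8, -1.3, -3.3]
grip_width: 0.0129
gripper_force: 82.6
scene sieve [0.481 0.009 0.066] 0.85
scene sieve_grip [0.487 0.013 0.147] 0.95
scene sieve_nose [0.402 0.01  0.082] 0.65
scene stand [0.483 0.013 0.002] 0.81
scene nut1 [ 0.642  0.1   -0.   ] 0.9
scene nut1 [0.638 0.018 0.001] 0.72
scene nut1 [ 0.677 -0.188 -0.004] 0.64
scene nut1 [ 0.463 -0.266  0.023] 0.56
scene nut1 [ 0.423 -0.201  0.02 ] 0.5
scene nut1 [ 0.409 -0.251  0.029] 0.48
scene spacer1 [0.506 0.316 0.011] 0.55
scene spacer1 [0.481 0.215 0.014] 0.54
scene spacer1 [0.47  0.349 0.018] 0.53
scene spacer1 [0.506 0.28  0.01 ] 0.41
side sieve [0.484 0.014 0.069] 0.61
side sieve_grip [ 0.41  -0.253  0.032] 0.74
side sieve_nose [0.405 0.009 0.086] 0.85
side stand [0.489 0.01  0.003] 0.88
side nut1 [ 0.418 -0.196  0.017] 0.9
side nut1 [ 0.665 -0.186  0.003] 0.82
side nut1 [ 0.46  -0.259  0.02 ] 0.77
side nut1 [ 0.646  0.09  -0.002] 0.71
side nut1 [ 0.64   0.017 -0.   ] 0.7
side nut1 [ 0.411 -0.252  0.031] 0.57
side spacer1 [0.467 0.35  0.013] 0.56
wrist sieve [0.488 0.014 0.069] 0.67
wrist sieve_grip [0.482 0.012 0.15 ] 0.87
wrist sieve_nose [0.405 0.006 0.083] 0.84
[[[0.0,0.0,0.1],[0.0,0.0,0.0]],[[0.0,0.0,0.21],[0.0,0.0,0.0]],[[0.0,0.0,0.2],[0.0,0.0,0.0]],[[0.0,0.0,0.2],[0.0,0.0,0.0]],[[0.0,0.01,0.21],[0.0,0.0,0.0]],[[0.0,0.0,0.2],[0.0,0.0,0.0]],[[0.0,0.0,0.1],[0.0,0.0,0.0]]]
end [0.4871 0.0119 0.0811] max 0.21
```

```bash
python3 -m pendant '[[[0,0,0.1],[0,0,0]],[[0,0,0.21],[0,0,0]],[[0,0,0.2],[0,0,0]],[[0,0,0.2],[0,0,0]],[[0,0,0.21],[0,0,0]],[[0,0,0.2],[0,0,0]],[[0,0,0.1],[0,0,0]],[[0,0,0],[0,0,0]]]'
python3 -m pendant '[[[0,0,0.04],[0,0,0]],[[0,0,0],[0,0,0]]]'
```

```text
time_s: 26.72
position: [0.4867, 0.0119, 0.0809]
tool_rot: [[-0.073, 0.997, -0.0], [0.997, 0.073, 0.0], [0.0, -0.0, -1.0]]
ft_force: [-0.1, -0.1, -3.7]
grip_width: 0.0131
gripper_force: 82.6
time_s: 26.98
position: [0.4871, 0.0119, 0.08]
tool_rot: [[-0.073, 0.997, 0.001], [0.997, 0.073, -0.0], [-0.0, 0.001, -1.0]]
ft_force: [-0.3, -0.2, 2.3]
grip_width: 0.0127
gripper_force: 83.5
```

Touchdown: the force went from -3.7 to +2.3 N. I release and retreat straight up.

```bash
python3 -m pendant '[[[0,0,0],[0,0,0]],[[0,0,0],[0,0,0]],[[0,0,0],[0,0,0]],[[0,0,0],[0,0,0]],[[0,0,0],[0,0,0]],[[0,0,0],[0,0,0]]]' 1
python3 -m pendant '[[[0,0,-0.2],[0,0,0]],[[0,0,-0.4],[0,0,0]],[[0,0,-0.5],[0,0,0]],[[0,0,-0.5],[0,0,0]],[[0,0,-0.5],[0,0,0]],[[0,0,-0.5],[0,0,0]],[[0,0,-0.3],[0,0,0]],[[0,0,0],[0,0,0]]]'
python3 - <<'E'
from h import *
for c in("scene","side"):
    im=get_image(c); 
    for q in("sieve","sieve_grip","sieve_nose","stand"): lm(c,q,1)
    lm(c,"spacer1",6); blobs(c,im)
    if c=="scene": cv2.imwrite("pics/f7.png",im["img"])
E
```

```text
time_s: 27.72
position: [0.4866, 0.0119, 0.0794]
tool_rot: [[-0.073, 0.997, -0.0], [0.997, 0.073, 0.0], [0.0, -0.0, -1.0]]
ft_force: [0.1, -1.1, 0.0]
grip_width: 0.0854
gripper_force: 0.0
time_s: 28.72
position: [0.4868, 0.0119, 0.1961]
tool_rot: [[-0.073, 0.997, 0.001], [0.997, 0.073, -0.0], [-0.0, 0.001, -1.0]]
ft_force: [-0.0, 0.0, -1.2]
grip_width: 0.0852
gripper_force: 0.0
scene sieve [0.485 0.012 0.016] 0.86
scene sieve_grip [0.487 0.013 0.094] 0.71
scene sieve_nose [0.402 0.008 0.032] 0.97
scene stand [ 0.482  0.015 -0.001] 0.8
scene spacer1 [0.47  0.35  0.017] 0.62
scene spacer1 [0.502 0.318 0.012] 0.5
scene spacer1 [0.48  0.215 0.014] 0.47
scene spacer1 [0.506 0.282 0.012] 0.36
scene blob 24 [0.47  0.349 0.013] [461. 194.]
scene blob 21 [0.483 0.213 0.013] [404. 203.]
scene blob 18 [0.509 0.325 0.014] [457. 206.]
scene blob 16 [0.511 0.275 0.016] [436. 208.]
side sieve [0.486 0.013 0.019] 0.66
side sieve_grip [0.489 0.012 0.097] 0.92
side sieve_nose [0.404 0.01  0.036] 0.55
side stand [0.485 0.008 0.004] 0.86
side spacer1 [0.502 0.318 0.012] 0.36
side spacer1 [0.504 0.282 0.01 ] 0.35
side blob 10 [0.507 0.321 0.015] [277. 127.]
side blob 9 [0.508 0.272 0.013] [281. 138.]
side blob 12 [0.482 0.209 0.014] [276. 156.]
```

View pics/f7.png

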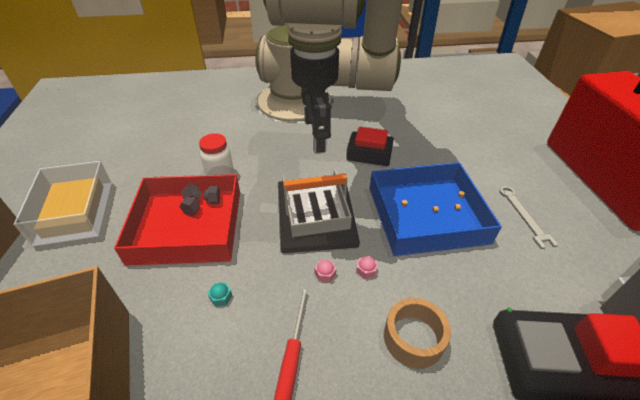

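The sieve stands empty and level in the middle of its stand at (318,210), the three nuts lie in the red bin around (197,197), and the bystanders have not moved. Four spacers show in the blue bin; the fifth, seen earlier by the side camera, is hidden behind the near wall from here. I hand in.

```bash
python3 -c "
from rig import *
print(close_job())"
```

```text
the job is handed in; nothing more can be done
None
```

I finished the job and handed it in at about 29 s of the 64 s: five spacers in the blue bin (the last check showed four; the fifth, seen there earlier, was out of view), three nuts in the red bin, and the empty sieve level in the middle of its stand; no verdict came back.

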